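Fit the blade into the board separator's holder

TASK

Fit the loose notched blade into the bench holder: pick it up by its tab and lay it flat in the channel with its notch over the little locating pin, feeling gently for the pin and never forcing the blade against the holder. Once it lies fully home on the channel floor, swing the latch all the way across over its end, then let go. Leave the flux bottle, solder spool and screwdriver where they are.

Things in the scene. Friction and masses are not known exactly. Their poses are not given: they have to be found in the camera images.
- blade: Loose flat steel blade, 130 (x) x 30 (y) x 5 (z) mm, 0.1 to 0.2 kg, lying on the bench; origin: centre of its underside, z up, x along its length. A ground bevel runs along its -y edge; its +y edge (spine) has one notch, cut right through and open at the spine, 7.6 mm wide along x, 9 mm deep, centred at x = +26. A black handling tab stands on its top.
- notch (a point): Where the pin comes to stand in the blade's notch: x = +26, y = +11, z = 0 mm in the blade's frame (middle of the notch's width, 4 mm in from the spine, at underside height). Axes as the blade's.
- tab_top (a point): Centre of the top of the blade's upright black tab: 20 (x) x 14 (y) mm, 30 mm tall above the blade's top face, at x = +3, y = 0, z = 35 mm in the blade's frame; axes as the blade's. Pinch it across its 14 mm (fingers closing along y), fingertips 9 to 15 mm above the blade's top face so that they clear the holder's rails.
- holder: Fixed grey-painted metal blade holder; base x = -90 to +80, y = -45 to +45, z = 0 to 20 mm; origin on its underside, z up. On it a channel for the blade along x, a locating pin and a swing latch. The blade goes in with its x and y pointing as the holder's x and y. With the pin under the blade instead of in its notch, the blade stays about 5.5 mm too high.
- channel (a point): Middle of the channel floor: x = 0, y = 0, z = 20 mm in the holder's frame, same axes. Two dark rails at x = -70 to +12, inner faces at y = -16.2 and +16.2 mm (1.2 mm play each side), upright to 6.5 mm above the floor, then flared to 11 mm as a lead-in. A seated blade's origin is at y = 0, z = 0 (within the play), x between -17 and +17 mm here.
- slot (a point): Middle of the pin's black slot, on the channel floor at x = +26, y = +11 mm of the holder, same axes. One steel pin, 6 mm in diameter, 5.5 mm high, top 1.2 mm coned to 4.4 mm, stands at y = +11, clamped tight anywhere within 16 mm along x either side of this point. Where it is today is not measured: find it by feel or sight; it is not for pushing along.
- latch (a joint): Swing latch: steel bar turning about an upright axis at x = +46, y = -36 mm of the holder, its underside 7 mm above the channel floor (2 mm over a seated blade). In rad: 0 = open, bar along the holder's +x; grows counter-clockwise from above to 1.571 = shut, bar along +y across the blade. Starts at 0 to 0.25; about 1 N at the post moves it; stays put.
- latch_post (a point): Centre of the top of the latch's upright round post: 12 mm in diameter, 30 mm tall above the bar, 64 mm from the latch's axis. Its top is 63 mm above the bench, the bar's top face 33 mm. Push it sideways or pinch it from above and follow its arc.
- flux: Bystander: small white flux bottle with black cap, 28 mm in diameter, 62 mm tall; origin at the underside's centre.
- spool: Bystander: grey solder spool standing on end, 48 mm in diameter, 36 mm tall; origin at the underside's centre.
- driver: Bystander: screwdriver with red handle, about 150 mm long, lying flat along its x; origin under its middle.
Things that resemble listed ones, but are neither listed nor needed, are in the scene too. Of the things that look like the blade, the smaller one is meant.

How it is judged (in metres and radians):
On the way, in this order (a step that is already met when the one before it is completed fails the run):
1. the blade lies fully home in the channel, notch over the pin, with the latch still open (z of blade in the frame of channel between -0.0015 and 0.0015 m and x of notch in the frame of holder between 0.0085 and 0.0435 m and y of notch in the frame of holder between 0.0085 and 0.0135 m and angle between blade's own z axis and vertical below 0.05 rad and angle between the x axis of blade and the x axis of holder, either way round below 0.06 rad and value of joint latch below 0.6 rad), for 0.2 s.
2. the latch is swung across over the blade (value of joint latch above 1.4 rad), for 0.2 s.
At the end, for the whole second after the job is handed in: The blade rests in the channel, flat (within 0.05 rad) on the channel floor (within 1.5 mm), in line with it (within 0.06 rad), its notch within the pin's range (holder x 8.5 to 43.5 mm) and at the pin's y within 2.5 mm, at rest; the latch is turned past 1.4 rad (z of blade in the frame of channel between -0.0015 and 0.0015 m and x of notch in the frame of holder between 0.0085 and 0.0435 m and y of notch in the frame of holder between 0.0085 and 0.0135 m and angle between blade's own z axis and vertical below 0.05 rad and angle between the x axis of blade and the x axis of holder, either way round below 0.06 rad and linear speed of blade below 0.02 m/s and value of joint latch above 1.4 rad); the robot touches nothing.
It fails at once if the blade is forced or dropped against the holder or its pin (over 60 N) (contact force between blade and holder above 60 N).
It fails at once if the flux bottle is moved more than 30 mm (distance of flux from where it was at the start of the episode above 0.03 m).
It fails at once if the solder spool is moved more than 30 mm (distance of spool from where it was at the start of the episode above 0.03 m).
It fails at once if the screwdriver is moved more than 30 mm (distance of driver from where it was at the start of the episode above 0.03 m).
It also fails if it takes over 72 s, if anything falls off the work surface, if the arm or the gripper's body presses on something with over 40 N, if the wrist force passes 120 N, or if a joint passes its speed limit or range.

ROBOT

A 7-joint arm with a two-finger parallel gripper is mounted at the origin on the work surface. World frame = base frame: x ahead of the robot, y to its left, z up, the work surface at z = 0. Lengths are in mm, angles in degrees, forces in N, time in s.
With the tool pointing down it reaches from about 425 to 875 mm from the base axis. Payload 9.9 kg.
Tool frame: the origin (TCP) lies at the very end of the fingers, on their centre line; the grasp point (between the pads) lies 19 mm behind it (r.pinch_z is the distance from the TCP to the grasp point, in mm); z points along the fingers, y is the line along which they close (so a half turn about z gives the same grasp; the last joint's range is limited). The gripper opens to 85 mm and grips with 20 to 120 N. Pads are 22 mm wide; open, the fingers measure 114 mm over their backs; the gripper's body (76 mm by 85 mm) begins 54 mm behind the grasp point. The pads swing forward as they close: fully open they stand 13 mm farther back than shut.
Start: joints at [65.271, 32.985, 1.427, 82.34, -0.859, 64.687, -3.237], TCP at [230.065, -634.586, 231.289] pointing down, gripper open.
Joint ranges: [-157.87, 157.87], [-19.46, 123.44], [-87.15, 90], [11.01, 140.99], [-62.26, 242.26], [9.8, 113.94], [-161.44, 161.44]. Speed limits (degrees/s): [127.2, 127.2, 172.46, 172.46, 180, 180, 180].

INTERFACE

Orientations are given as [roll, pitch, yaw] about the fixed x, y, z axes, in that order (R = Rz(yaw) Ry(pitch) Rx(roll)).
In Python, from bench import r gives the robot as it stands.
- The arm moves only by the tool servo_tool, never from a script. Its argument "targets" is a list of rows, each an object with "fingers": the opening, from 0 (shut) to 1 (fully open); "linear": the shift along the tool's x, y, z in units of 40 mm (1.0 is 40 mm), a list of three; "yaw": the turn about the tool's z in rad. In form: [{"fingers": fingers, "linear": [tx, ty, tz], "yaw": yaw}, ...]. A call has 1 to 20 rows; each row shifts and turns the commanded pose from where the row before left it, along the tool's axes as they then stand; what a row does not reach is not made up. A row lasts 1/10 s, in which the tool goes at most 50 mm and 8.59 degrees, less where a joint would pass 70% of its speed; a pose out of reach is approached as far as the arm can. A call is refused whole if a number of a shift passes 1 or a number of a turn 0.15, either way. A call with a gripper value outside its range is refused whole. The fingers move at their own pace and stop on an object; "force" is the grip in N (left out, the last holds). Time passes only in rows, so rows that do not move let the fingers close. It gives the time, the measured TCP pose, the force, the opening and the grip force at its end, in the units of the state.
- r.state(): the state, without advancing time (a new reading comes with each control period).
- r.camera(name): name is "scene" or "top" or "wrist"; returns the picture (384x512x3 uint8, red, green, blue); there is no depth.
- r.camera_params(name): a dict with "fovy" (degrees; the focal length in pixels is half the picture's height over the tangent of half this angle, whatever the lens; pixels are square), "cx", "cy" (the principal point, pixels), "R" (3x3) and "t" (3): a world point X has camera coordinates R X + t. Camera axes: x right, y down, z forward; pixel columns grow to the right and rows downward; lengths in mm; the calibration is good to about 2 mm. A picture is of the moment at which its call begins: read the wrist's pose just before it. camera_params takes no time and is no camera call; for the wrist camera it gives the pose at the moment of the call.
- r.sign_off(): hands the job in; it is judged then, once.
The state is a dict: "clock": time; "q": joint angles; "joint_velocities": joint speeds; "joint_efforts": joint torques, N m; "tool_pos": TCP position; "tool_rot": TCP orientation; "ft_force": force on the tool from outside, world axes, zero at the start; "ft_torque": the same for the moment, N m; "finger_gap": opening from 0.0 (shut) to 1.0 (fully open); "grip_force": force on a finger pad.
Only numpy, scipy, OpenCV 4.12 (cv2) and the standard library are available. Lean on these libraries where they do the work, as an engineer would, in place of code of your own. Each camera call takes 0.05 s, during which the arm holds its last target. There are 200 camera calls.

## Working session

There is one attempt and no reset: what is moved stays moved. The work goes in short steps, Python scripts to look and compute and a tool call to move; the robot and the scene stay as the last step left them, time stands still between calls to the robot, and variables do not carry over. Pictures are saved under pics/ and viewed, at most 10 in all, crops included, and the job is handed in when it is done.

Besides the shell and the picture viewer there is one more tool, called after "Call:" as a command line: name --argument value ..., lists and objects as JSON in quotes. servo_tool: Moves the arm, as the interface text tells. Its arguments: {"type":"object","properties":{"targets":{"type":"array","items":{"type":"object","properties":{"fingers":{"type":"number"},"linear":{"type":"array","items":{"type":"number"}},"yaw":{"type":"number"}}}},"force":{"type":"number"}},"required":["targets"]}

```bash
mkdir -p pics; ls
python3 - <<'E'
from bench import r
import cv2,numpy as np
s=r.state();print(s)
for n in("scene","top"):
    im=r.camera(n);p=r.camera_params(n);print(n,p)
    cv2.imwrite(f"pics/{n}0.png",im[:,:,::-1])
a=[cv2.imread(f"pics/{n}0.png") for n in("scene","top")]
E
python3 -c "
import cv2
a=cv2.imread('pics/top0.png');cv2.imwrite('pics/top0b.png',cv2.resize(a,(800,600),interpolation=cv2.INTER_CUBIC))
a=cv2.imread('pics/scene0.png');cv2.imwrite('pics/scene0b.png',cv2.resize(a,(800,600),interpolation=cv2.INTER_CUBIC))"
```

```text
pics
{'clock': 0.0, 'q': array([65.27135363, 33.03172326,  1.42275234, 82.38793803, -0.8592262 ,
       64.68669926, -3.23827758]), 'joint_velocities': array([-0.0943964 ,  0.00317897, -0.05320126, -0.07047133,  0.05754461,
        0.04490345, -0.00223439]), 'joint_efforts': array([-1.47853498e-04, -7.65747356e+01,  2.25008570e+00, -2.85960245e+01,
        1.51557382e-02,  1.27627276e-02,  9.35091066e-06]), 'tool_pos': array([ 229.90824905, -634.14067895,  230.44411415]), 'tool_rot': array([-1.79904324e+02,  4.79774073e-03,  1.99288112e+01]), 'ft_force': array([-0.48183258,  0.97216639,  0.24720536]), 'ft_torque': array([-0.00948311, -0.00216605,  0.03204844]), 'grip_force': 0.0, 'finger_gap': 0.9989567117270896}
scene {'fovy': 48.13791831036304, 'cx': 257.872765776898, 'cy': 190.94304504904366, 'R': array([[ 0.27821895,  0.96039605,  0.01528517],
       [ 0.66266664, -0.18040079, -0.72686208],
       [-0.69531802,  0.21235578, -0.68661334]]), 't': array([-172.82294613, -312.47367406, 1398.06609434])}
top {'fovy': 51.49229254327797, 'cx': 253.4320011486138, 'cy': 190.5754515505377, 'R': array([[ 0.01913387, -0.99981076, -0.00351294],
       [-0.99303946, -0.01859563, -0.11630492],
       [ 0.11621759,  0.00571385, -0.99320734]]), 't': array([ -8.38619154, 583.76171559, 932.22866629])}
```

View pics/top0b.png

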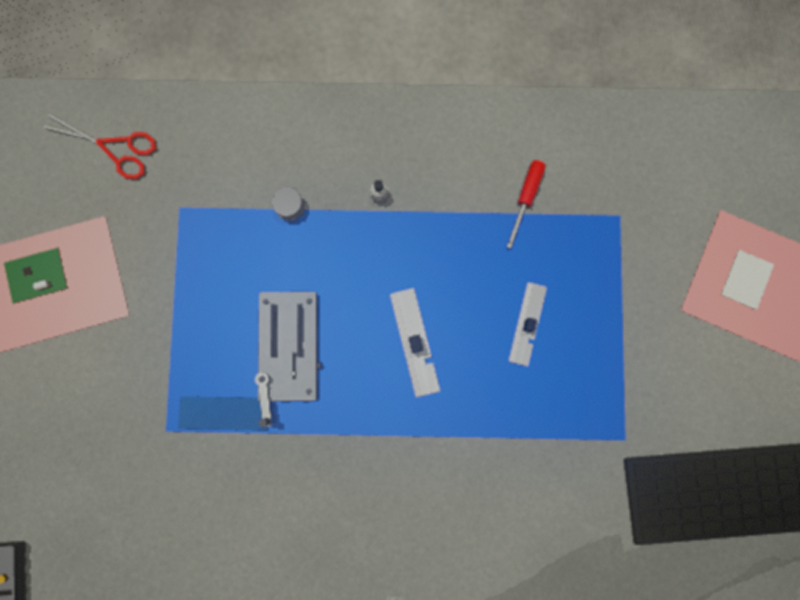

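View pics/scene0b.png

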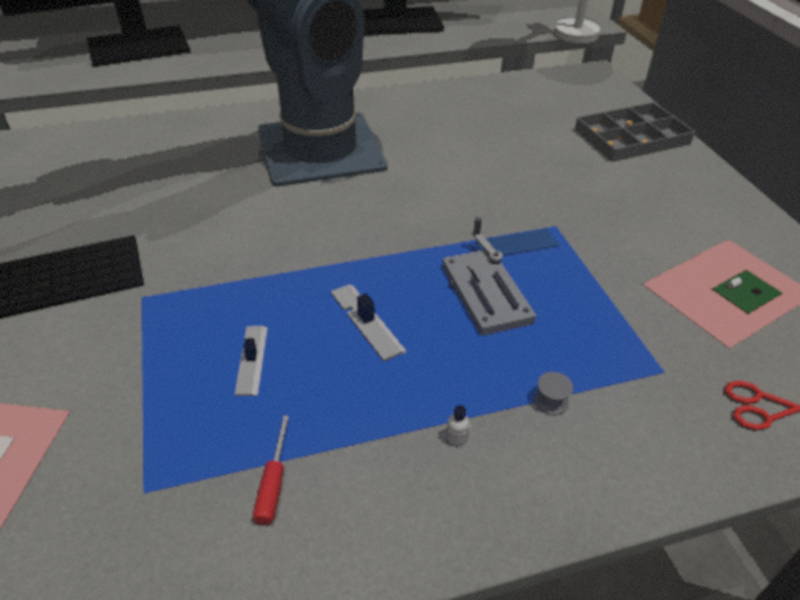

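The top view (800-px scale) shows the small blade at (528,325), with its notch low on the right. The holder is at (288,346) with its latch at the bottom, so holder +x points towards the robot and the latch is open. The pin looks to be near (294,372).

```bash
cat > h.py <<'E'
from bench import r
import cv2,numpy as np
def f(p):return 192/np.tan(np.radians(p["fovy"])/2)
def ray(p,u,v):
    d=np.array([(u-p["cx"])/f(p),(v-p["cy"])/f(p),1]);R=np.array(p["R"]);return -R.T@np.array(p["t"]),R.T@d
def plane(p,u,v,z):
    c,d=ray(p,u,v);return c+d*(z-c[2])/d[2]
def tri(obs):
    A=0;b=0
    for p,u,v in obs:
        c,d=ray(p,u,v);d=d/np.linalg.norm(d);P=np.eye(3)-np.outer(d,d);A=A+P;b=b+P@c
    return np.linalg.solve(A,b)
def proj(p,X):
    c=np.array(p["R"])@X+p["t"];return c[:2]/c[2]*f(p)+[p["cx"],p["cy"]]
def shot(n,name,scale=1.5625):
    p=r.camera_params(n);im=r.camera(n)[:,:,::-1].copy();np.save(f"pics/{name}.npy",dict(p=p,im=im),allow_pickle=True)
    cv2.imwrite(f"pics/{name}.png",cv2.resize(im,None,fx=scale,fy=scale,interpolation=cv2.INTER_CUBIC));return p,im
def load(name):
    d=np.load(f"pics/{name}.npy",allow_pickle=True).item();return d["p"],d["im"]
E
python3 - <<'E'
from h import *
np.set_printoptions(precision=1,suppress=True)
t=r.camera_params("top");k=.64
for n,u,v,z in [("tab",530,325,35),("bl_a",536,284,5),("bl_b",520,364,5),("hold",288,346,20),("pin",294,372,25),("post",266,422,63),("piv",263,380,33),("flux",378,190,50),("spool",288,203,36),("driver",515,225,10)]:
    print(n,plane(t,u*k,v*k,z))
s=r.camera_params("scene")
print("tabtri",tri([(t,530*k,325*k),(s,250*k,347*k)]),"pin",tri([(t,294*k,372*k),(s,475*k,270*k)]))
w=r.camera_params("wrist");R=np.array(w["R"]);c=-R.T@w["t"];print(w["fovy"],c,R)
E
```

```text
tab [ 545.3 -204.9   35. ]
bl_a [ 613.6 -221.2    5. ]
bl_b [ 485.6 -195.     5. ]
hold [506.4 170.   20. ]
pin [466.3 158.3  25. ]
post [392.6 190.4  63. ]
piv [453.3 204.   33. ]
flux [750.6  33.9  50. ]
spool [731.1 176.1  36. ]
driver [ 708.4 -186.9   10. ]
tabtri [ 546.3 -206.5   24. ] pin [467.3 162.8  18.9]
70.5539805411489 [ 294.5 -610.9  372.9] [[ 0.3 -0.9 -0. ]
 [-0.9 -0.3  0.3]
 [-0.3 -0.1 -1. ]]
```

Call:
servo_tool --targets '[{"fingers": 1,"linear": [0,0,0],"yaw": 0.137},{"fingers": 1,"linear": [0,0,0],"yaw": 0.137},{"fingers": 1,"linear": [0,0,0],"yaw": 0.137},{"fingers": 1,"linear": [0,0,0],"yaw": 0.137},{"fingers": 1,"linear": [0.41,-0.925,0.155],"yaw": 0},{"fingers": 1,"linear": [0.41,-0.925,0.155],"yaw": 0},{"fingers": 1,"linear": [0.41,-0.925,0.155],"yaw": 0},{"fingers": 1,"linear": [0.41,-0.925,0.155],"yaw": 0},{"fingers": 1,"linear": [0.41,-0.925,0.155],"yaw": 0},{"fingers": 1,"linear": [0.41,-0.925,0.155],"yaw": 0},{"fingers": 1,"linear": [0.41,-0.925,0.155],"yaw": 0},{"fingers": 1,"linear": [0.41,-0.925,0.155],"yaw": 0},{"fingers": 1,"linear": [0.41,-0.925,0.155],"yaw": 0},{"fingers": 1,"linear": [0.41,-0.925,0.155],"yaw": 0},{"fingers": 1,"linear": [0.41,-0.925,0.155],"yaw": 0},{"fingers": 1,"linear": [0.41,-0.925,0.155],"yaw": 0},{"fingers": 1,"linear": [0.41,-0.925,0.155],"yaw": 0},{"fingers": 1,"linear": [0,0,0],"yaw": 0},{"fingers": 1,"linear": [0,0,0],"yaw": 0}]'

```text
clock: 2.0
tool_pos: [534.8, -204.5, 150.1]
tool_rot: [-180.0, 0.1, -11.3]
ft_force: [0.8, -0.6, -0.2]
finger_gap: 1.001
grip_force: 0.0
```

Run:
```python
from h import *
print(r.state()["tool_pos"],r.state()["tool_rot"],r.state()["ft_force"]);shot("wrist","w1")
```

```text
[ 534.81036495 -204.49453545  150.14612702] [-1.79994137e+02  6.71065092e-02 -1.13251572e+01] [ 0.81313819 -0.61219594 -0.23683122]
```

View pics/w1.png

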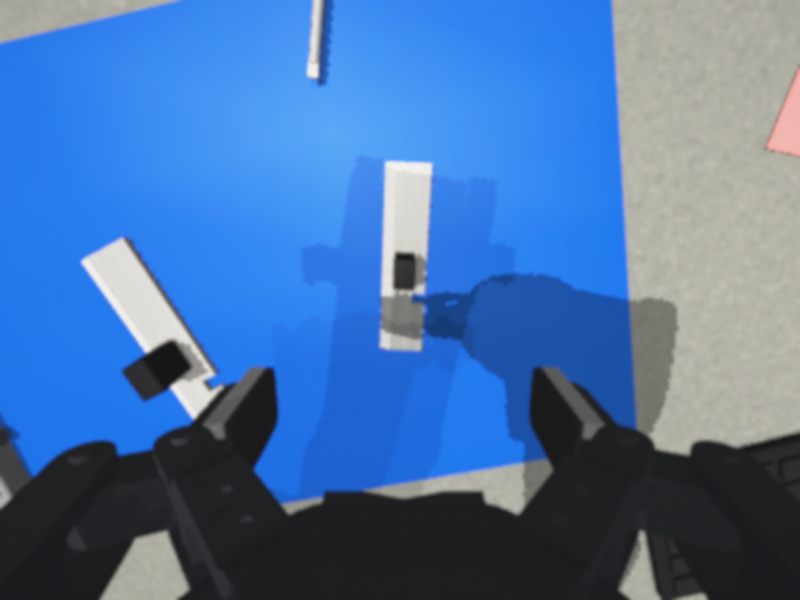

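The wrist view shows the small blade lying straight in the image. Its corners are at about (386,161), (432,163), (381,349) and (421,351), the notch is on the right at (418,298), and the tab is at (404,268).

Run:
```python
from h import *
from scipy.optimize import least_squares
np.set_printoptions(precision=2,suppress=True)
p,im=load("w1");k=.64;t=r.camera_params("top")
B=np.array([[-65,15,5],[65,-15,5],[65,15,5],[26,11,5.]])
obs=np.array([[432,162],[381,349],[422,351],[418,298.]])*k
T=np.array([[546,284],[509.5,361],[527,366]])*k;BT=np.array([[-65,15,5],[65,-15,5],[65,15,5.]])
def W(q,B):
    c,s=np.cos(q[2]),np.sin(q[2]);return B@np.array([[c,s,0],[-s,c,0],[0,0,1]])+[q[0],q[1],q[3]]
def res(q,full=True):
    e=[proj(p,X)-o for X,o in zip(W(q,B),obs)]
    if full: e+=[proj(t,X)-o for X,o in zip(W(q,BT),T)]
    return np.ravel(e)
a=least_squares(res,[550,-207,np.radians(168),0]);print(a.x,np.degrees(a.x[2]),res(a.x))
b=least_squares(lambda q:res([*q,0],False),[550,-207,np.radians(168)]);q=[*b.x,0];print(q,np.degrees(q[2]),b.fun)
print("tabtop px800",[proj(p,X)/k for X in W(q,np.array([[13,7,35],[13,-7,35],[-7,7,35],[-7,-7,35.]]))])
X=W(q,np.array([[3,0,35.]]))[0];print("tab",X)
```

```text
[ 550.38 -208.26    2.91    1.7 ] 166.6151942886538 [-0.44 -0.08 -0.47  0.04 -0.19 -0.37  0.4   0.22  0.46  1.42  0.18 -0.27
  0.85 -0.41]
[np.float64(549.9112596597806), np.float64(-208.44014289391748), np.float64(2.9065389646995325), 0] 166.53241566760698 [-0.21  0.46 -0.23 -0.21 -0.11 -0.58  0.55  0.2 ]
tabtop px800 [array([415.19, 290.86]), array([392.86, 290.07]), array([416.64, 259.33]), array([393.85, 258.5 ])]
tab [ 546.99 -207.74   35.  ]
```

Call:
servo_tool --targets '[{"fingers": 0.55,"linear": [0.315,0,0],"yaw": 0.037},{"fingers": 0.55,"linear": [0,0.007,0.8],"yaw": 0},{"fingers": 0.55,"linear": [0,0,0.9],"yaw": 0},{"fingers": 0.55,"linear": [0,0,0.8],"yaw": 0},{"fingers": 0.55,"linear": [0,0,0.5],"yaw": 0},{"fingers": 0.55,"linear": [0,0,0.3275],"yaw": 0},{"fingers": 0.55,"linear": [0,0,0],"yaw": 0},{"fingers": 0,"linear": [0,0,0],"yaw": 0},{"fingers": 0,"linear": [0,0,0],"yaw": 0},{"fingers": 0,"linear": [0,0,0],"yaw": 0},{"fingers": 0,"linear": [0,0,0],"yaw": 0},{"fingers": 0,"linear": [0,0,0],"yaw": 0}]' --force 50

```text
clock: 3.25
tool_pos: [547.7, -208.8, 18.9]
tool_rot: [180.0, -0.1, -13.6]
ft_force: [-0.9, 0.3, 6.8]
finger_gap: 0.154
grip_force: 49.7
```

Call:
servo_tool --targets '[{"fingers": 0,"linear": [0,0,-0.2],"yaw": 0},{"fingers": 0,"linear": [0,0,-0.6],"yaw": 0},{"fingers": 0,"linear": [0,0,-0.75],"yaw": -0.119},{"fingers": 0,"linear": [0,0,-0.75],"yaw": -0.119},{"fingers": 0,"linear": [0,0,-0.75],"yaw": 0},{"fingers": 0,"linear": [0,0,-0.7],"yaw": 0},{"fingers": 0,"linear": [-0.336,-0.809,0],"yaw": 0},{"fingers": 0,"linear": [-0.336,-0.809,0],"yaw": 0},{"fingers": 0,"linear": [-0.336,-0.809,0],"yaw": 0},{"fingers": 0,"linear": [-0.336,-0.809,0],"yaw": 0},{"fingers": 0,"linear": [-0.336,-0.809,0],"yaw": 0},{"fingers": 0,"linear": [-0.336,-0.809,0],"yaw": 0},{"fingers": 0,"linear": [-0.336,-0.809,0],"yaw": 0},{"fingers": 0,"linear": [-0.336,-0.809,0],"yaw": 0},{"fingers": 0,"linear": [0,0,0],"yaw": 0},{"fingers": 0,"linear": [0,0,0],"yaw": 0}]'

```text
clock: 4.85
tool_pos: [439.0, 51.0, 168.2]
tool_rot: [-180.0, -0.0, 0.2]
ft_force: [0.2, -1.1, -1.9]
finger_gap: 0.152
grip_force: 49.1
```

Run:
```python
from h import *
s=r.state();print(s["tool_pos"],s["tool_rot"],s["ft_force"],s["finger_gap"]);shot("wrist","w2")
```

```text
[438.98673818  50.95873016 168.15392928] [-1.79998520e+02 -3.12321794e-02  1.66911437e-01] [ 0.15670232 -1.06174943 -1.85858878] 0.15183943309949413
```

View pics/w2.png

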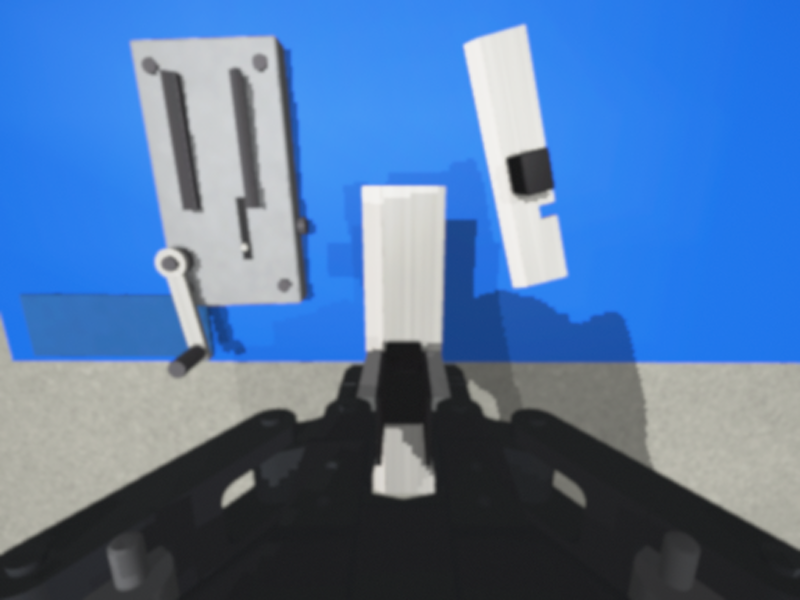

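In this view the blade is held straight in the grip, with its far edge at (363–446,186). The holder's top corners are at (131,41), (275,37) and (303,301). The pin tip is at (245,246) in its slot, which runs from (240,198) to (249,258). The latch pivot is at (171,262) and the post top at (178,369).

```bash
cat > fit.py <<'E'
from h import *
from scipy.optimize import least_squares
np.set_printoptions(precision=2,suppress=True)
p,im=load("w2");k=.64;t=r.camera_params("top")
B=np.array([[-90,-45,20],[-90,45,20],[80,45,20],[46,-36,33]])
obs=np.array([[131,41],[275,37],[303,301],[171,262.]])*k
T=np.array([[260,292.5],[316,292.5],[317,401],[263,380]])*k
def W(q,B):
    c,s=np.cos(q[2]),np.sin(q[2]);return np.atleast_2d(B)@np.array([[c,s,0],[-s,c,0],[0,0,1]])+[q[0],q[1],q[3]]
def inv(q,X):
    c,s=np.cos(q[2]),np.sin(q[2]);return (np.array(X)-[q[0],q[1],q[3]])@np.array([[c,-s,0],[s,c,0],[0,0,1]])
def res(q,full=True):
    e=[proj(p,X)-o for X,o in zip(W(q,B),obs)]
    if full: e+=[.7*(proj(t,X)-o) for X,o in zip(W(q,B),T)]
    return np.ravel(e)
E
python3 - <<'E'
from fit import *
a=least_squares(res,[506,170,np.pi,0]);print(a.x,np.degrees(a.x[2]),a.fun)
b=least_squares(lambda q:res([*q,0],False),[506,170,np.pi]);q=[*b.x,0];print(q,np.degrees(q[2]),b.fun)
print("pin",inv(q,plane(p,245*k,245.5*k,25)),"slot",inv(q,plane(p,240*k,198*k,20)),inv(q,plane(p,249.5*k,258*k,20)))
po=inv(q,plane(p,178*k,369*k,63))-[46,-36,0];print("post",po,np.hypot(*po[:2]),np.degrees(np.arctan2(po[1],po[0])))
c=[plane(p,x*k,186*k,168.2-18.9+5) for x in (363,446)];print("blade far edge",c)
# crop enlarged with overlay
cr=cv2.resize(im,None,fx=5,fy=5,interpolation=cv2.INTER_CUBIC)
def pt(X):return tuple(int(v) for v in (proj(p,X)+.5)*5)
def poly(P,c):
    P=W(q,np.array(P,float))
    for i in range(len(P)):cv2.line(cr,pt(P[i]),pt(P[i-1]),c,1)
poly([[-90,-45,20],[-90,45,20],[80,45,20],[80,-45,20]],(0,0,255))
for s in(-1,1):poly([[-70,s*16.2,20],[12,s*16.2,20],[12,s*16.2,26.5],[-70,s*16.2,26.5]],(0,255,0))
poly([[10,11,20],[42,11,20]],(0,255,255))
cv2.imwrite("pics/c2.png",cr[80:1010,380:1010][:, :][::1][:, :])
x=cr[80:1010,380:1010];cv2.imwrite("pics/c2.png",cv2.resize(x,None,fx=.64,fy=.64,interpolation=cv2.INTER_AREA))
E
```

```text
[502.07 171.9    3.17  -4.64] 181.8866331964281 [-0.39  0.25  0.44 -0.38 -0.79  0.5   1.07  0.04 -0.34 -0.05 -0.02 -0.41
 -0.53 -0.41 -0.37 -0.51]
[np.float64(501.6716398796196), np.float64(170.09927866593316), np.float64(3.1734559008714625), 0] 181.82562959082134 [-1.35 -0.89  1.07 -1.47 -0.18  2.03  0.47  1.21]
pin [36.31 11.16 25.  ] slot [ 5.25 10.05 20.  ] [45.72 11.27 20.  ]
post [62.26  8.83 63.  ] 62.88570275651333 8.074001502916479
blade far edge [array([505.98,  65.53, 154.3 ]), array([506.05,  35.99, 154.3 ])]
```

View pics/c2.png

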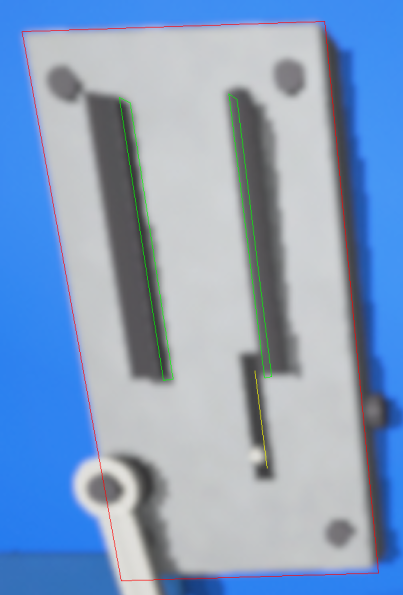

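The overlay agrees to about 1–2 mm. One closer look from the side will refine it.

Call:
servo_tool --targets '[{"fingers": 0,"linear": [0,-0.6,0.5],"yaw": 0},{"fingers": 0,"linear": [0,-0.6,0.5],"yaw": 0},{"fingers": 0,"linear": [0,0,0],"yaw": 0},{"fingers": 0,"linear": [0,0,0],"yaw": 0}]'

```text
clock: 5.3
tool_pos: [439.3, 97.4, 127.4]
tool_rot: [180.0, 0.1, 0.0]
ft_force: [-0.7, -0.9, -2.8]
finger_gap: 0.145
grip_force: 49.2
```

Run:
```python
from h import *
s=r.state();print(s["tool_pos"],s["tool_rot"],s["ft_force"],s["finger_gap"]);p,im=shot("wrist","w3",1)
x=im[0:300,0:400];cv2.imwrite("pics/w3c.png",cv2.resize(x,(800,600),interpolation=cv2.INTER_CUBIC))
```

```text
[439.30110918  97.44765725 127.40801055] [1.79951749e+02 5.47369140e-02 6.73374725e-03] [-0.67704108 -0.86419851 -2.80978338] 0.14464461185181768
```

View pics/w3c.png

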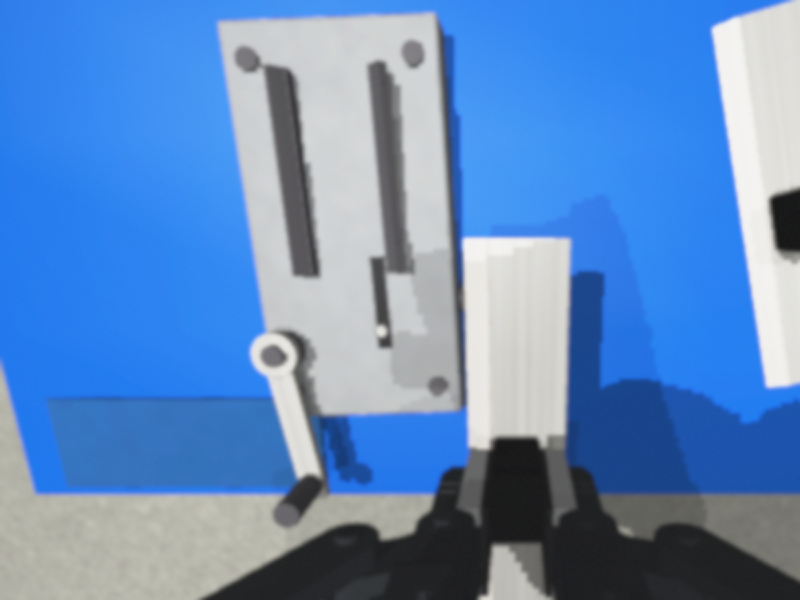

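The closer view shows holder corners at (218,22), (436,13) and (460,409). The slot runs from (377,258) to (384,346), with the pin tip at (381,331). The left rail's inner foot runs from (297,76) to (319,275). The pivot is at (274,354) and the post top at (288,514).

Run:
```python
from fit import *
p3,_=load("w3")
B2=lambda h:np.array([[-90,-45,20],[-90,45,20],[80,45,20],[46,-36,33],[26-h,11,20],[26+h,11,20],[-70,-16.2,20],[12,-16.2,20]],float)
o3=np.array([[218,22],[436,13],[460,409],[274,354],[377.5,257],[384.5,347],[297,76],[319,275]])/2-.25
o2=np.array([[131,41],[275,37],[303,301],[171,262],[240,198],[249.5,258]])*.64-.18
def R(v,zf,mask=3):
    q=[*v[:3],v[4] if zf else 0];e=[]
    P=W(q,B2(v[3]))
    if mask&1:e+=[proj(p3,X)-o for X,o in zip(P,o3)]
    if mask&2:e+=[proj(p,X)-o for X,o in zip(P,o2)]
    return np.ravel(e)
for zf in(0,1):
  for m in(1,2,3):
    a=least_squares(R,[502,171,3.17,19,0.],args=(zf,m),loss='soft_l1');q=[*a.x[:3],a.x[4]if zf else 0]
    dz=q[3]
    print(zf,m,a.x,np.degrees(a.x[2]),"cost",a.cost,"pin3",inv(q,plane(p3,190.25,165.25,25.5+dz))[:2],"pin2",inv(q,plane(p,245*k-.2,245.5*k-.2,25.5+dz))[:2])
print("pin tri",tri([(p3,190.25,165.25),(p,156.6,156.9)]))
po=tri([(p3,288/2-.25,514/2-.25),(p,178*k-.18,369*k-.18)]);print("post",po)
print("blade edge", [plane(p3,x/2-.25,238/2-.25,127.4-18.9+5) for x in(463,570)])
```

```text
0 1 [501.77 170.88   3.17  20.59   0.  ] 181.36348135618962 cost 7.768564127965116 pin3 [37.27 11.01] pin2 [36.05 12.23]
0 2 [502.04 170.5    3.18  20.3    0.  ] 181.94797961076125 cost 4.787134226252883 pin3 [37.64 10.24] pin2 [36.44 11.47]
0 3 [501.83 170.74   3.17  20.47   0.  ] 181.64098052730478 cost 13.310049135736108 pin3 [37.38 10.69] pin2 [36.17 11.92]
1 1 [502.04 172.27   3.17  20.87  -4.43] 181.59209491162923 cost 2.3648236654125916 pin3 [38.38 11.11] pin2 [37.01 11.8 ]
1 2 [502.19 172.31   3.17  20.59  -4.84] 181.86090151750096 cost 1.535608365358783 pin3 [38.65 10.86] pin2 [37.27 11.51]
1 3 [502.11 172.29   3.17  20.74  -4.57] 181.6959329104532 cost 4.130151526602538 pin3 [38.49 11.02] pin2 [37.12 11.7 ]
pin tri [464.45 160.25  19.55]
post [391.42 195.67  60.01]
blade edge [array([506.46, 112.38, 113.5 ]), array([506.45,  82.65, 113.5 ])]
```

Call:
servo_tool --targets '[{"fingers": 0,"linear": [0.413,-0.615,0],"yaw": 0},{"fingers": 0,"linear": [0.413,-0.615,0],"yaw": 0},{"fingers": 0,"linear": [0.413,-0.615,0],"yaw": 0},{"fingers": 0,"linear": [0,0,0.4],"yaw": -0.03},{"fingers": 0,"linear": [0,0,0.6],"yaw": 0},{"fingers": 0,"linear": [0,0,0.6],"yaw": 0},{"fingers": 0,"linear": [0,0,0],"yaw": 0},{"fingers": 0,"linear": [0,0,0],"yaw": 0}]'

```text
clock: 6.15
tool_pos: [489.2, 171.1, 64.3]
tool_rot: [180.0, 0.0, 1.7]
ft_force: [-0.5, -0.0, -2.2]
finger_gap: 0.148
grip_force: 49.3
```

Run:
```python
from h import *
s=r.state();print(s["tool_pos"],s["tool_rot"],s["ft_force"],s["finger_gap"]);p,im=shot("wrist","w4",1)
x=im[80:305,106:406];cv2.imwrite("pics/w4c.png",cv2.resize(x,(800,600),interpolation=cv2.INTER_CUBIC))
```

```text
[489.17245537 171.14302795  64.27740717] [1.79971487e+02 2.03185877e-03 1.66757331e+00] [-0.52887899 -0.03652821 -2.16071502] 0.14793939682790777
```

View pics/w4c.png

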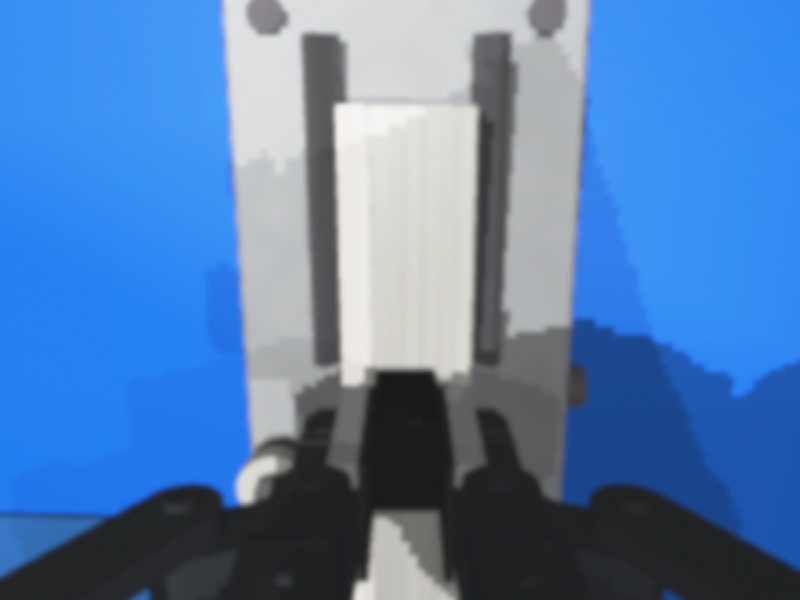

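The blade is over the channel, with corners at (336,104) and (478,104). Its sides are at x 343 and 471 at row 350. The rails lie evenly on both sides, and the holder edges are at x 229 and 584 at row 100.

Run:
```python
from fit import *
p4,_=load("w4");s=800/300
P=lambda x,y,z:plane(p4,x/s-.3+106,y/s-.3+80,z)
zb=50.4
for n,a,b,z in [("blade",(336,104),(478,104),zb),("blade2",(343,350),(471,350),zb),("hold",(229,100),(584,100),20),("hold2",(245,350),(571,350),20),("hold3",(225.5,35),(588,35),20),("railtop outer far",(303,36),(511,36),31),("rail outer near",(315,364),(500,363),31)]:
    A,B=P(*a,z),P(*b,z);print(n,A[:2],B[:2],"mid",(A+B)[:2]/2,"w",abs(A-B)[1])
```

```text
blade [555.94 187.75] [556.79 158.16] mid [556.36 172.96] w 29.585601291780677
blade2 [501.67 186.01] [502.5  156.76] mid [502.08 171.38] w 29.250527952946754
hold [555.79 217.14] [558.31 128.91] mid [557.05 173.02] w 88.22946946924398
hold2 [490.   215.22] [492.52 126.22] mid [491.26 170.72] w 88.99366166640823
hold3 [571.01 217.42] [573.53 129.38] mid [572.27 173.4 ] w 88.04310764775761
railtop outer far [570.52 197.12] [571.88 149.56] mid [571.2  173.34] w 47.55765035847551
rail outer near [490.67 194.79] [492.3  147.02] mid [491.48 170.91] w 47.77168476620781
```

Call:
servo_tool --targets '[{"fingers": 0,"linear": [0,0,0.15],"yaw": 0},{"fingers": 0,"linear": [0,0,0.1],"yaw": 0},{"fingers": 0,"linear": [0,0,0.1],"yaw": 0},{"fingers": 0,"linear": [0,0,0.05],"yaw": 0},{"fingers": 0,"linear": [0,0,0.05],"yaw": 0},{"fingers": 0,"linear": [0,0,0],"yaw": 0},{"fingers": 0,"linear": [0,0,0],"yaw": 0}]'

```text
clock: 6.9
tool_pos: [488.7, 172.3, 45.6]
tool_rot: [180.0, 0.0, 1.8]
ft_force: [-0.5, -0.3, -1.2]
finger_gap: 0.152
grip_force: 49.3
```

Call:
servo_tool --targets '[{"fingers": 0,"linear": [0,0,0.025],"yaw": 0},{"fingers": 0,"linear": [0,0,0.025],"yaw": 0},{"fingers": 0,"linear": [0,0,0],"yaw": 0},{"fingers": 0,"linear": [0,0,0],"yaw": 0}]'

```text
clock: 7.3
tool_pos: [488.7, 172.0, 43.5]
tool_rot: [180.0, 0.0, 1.8]
ft_force: [0.3, -1.7, -2.0]
finger_gap: 0.148
grip_force: 49.3
```

Call:
servo_tool --targets '[{"fingers": 0,"linear": [0,0,0.02],"yaw": 0},{"fingers": 0,"linear": [0,0,0.02],"yaw": 0},{"fingers": 0,"linear": [0,0,0],"yaw": 0},{"fingers": 0,"linear": [0,0,0],"yaw": 0}]'

```text
clock: 7.7
tool_pos: [488.7, 172.0, 41.9]
tool_rot: [180.0, 0.0, 1.8]
ft_force: [0.9, -2.1, -2.0]
finger_gap: 0.148
grip_force: 49.2
```

Call:
servo_tool --targets '[{"fingers": 0,"linear": [0,0,0.02],"yaw": 0},{"fingers": 0,"linear": [0,0,0.02],"yaw": 0},{"fingers": 0,"linear": [0,0,0],"yaw": 0},{"fingers": 0,"linear": [0,0,0],"yaw": 0}]'

```text
clock: 8.1
tool_pos: [488.7, 172.1, 40.3]
tool_rot: [180.0, 0.0, 1.8]
ft_force: [0.1, -2.7, -2.0]
finger_gap: 0.147
grip_force: 49.3
```

Call:
servo_tool --targets '[{"fingers": 0,"linear": [0,0,0.02],"yaw": 0},{"fingers": 0,"linear": [0,0,0],"yaw": 0},{"fingers": 0,"linear": [0,0,0],"yaw": 0}]'

```text
clock: 8.4
tool_pos: [488.7, 172.1, 39.6]
tool_rot: [180.0, 0.0, 1.8]
ft_force: [0.6, -4.2, -0.8]
finger_gap: 0.148
grip_force: 49.4
```

Call:
servo_tool --targets '[{"fingers": 0,"linear": [0,0.012,0],"yaw": 0},{"fingers": 0,"linear": [0,0,0.015],"yaw": 0},{"fingers": 0,"linear": [0,0,0],"yaw": 0},{"fingers": 0,"linear": [0,0,0],"yaw": 0}]'

```text
clock: 8.8
tool_pos: [488.7, 172.0, 39.0]
tool_rot: [-180.0, -0.0, 1.8]
ft_force: [0.8, -1.7, -1.2]
finger_gap: 0.151
grip_force: 49.5
```

Call:
servo_tool --targets '[{"fingers": 0,"linear": [0,0,0.015],"yaw": 0},{"fingers": 0,"linear": [0,0,0],"yaw": 0},{"fingers": 0,"linear": [0,0,0],"yaw": 0}]'

```text
clock: 9.1
tool_pos: [488.7, 172.1, 38.9]
tool_rot: [-180.0, -0.0, 1.8]
ft_force: [-1.2, -2.8, 5.8]
finger_gap: 0.149
grip_force: 50.4
```

The blade bottomed at TCP z 38.9, which is the seat height; it would be 44.4 on top of the pin. I'll release it, lift, and move over the latch post.

Call:
servo_tool --targets '[{"fingers": 0.45,"linear": [0,0,0],"yaw": 0},{"fingers": 0.45,"linear": [0,0,0],"yaw": 0},{"fingers": 0.45,"linear": [0,0,0],"yaw": 0},{"fingers": 0.45,"linear": [0,0,0],"yaw": 0},{"fingers": 0.45,"linear": [0,0,-0.25],"yaw": 0},{"fingers": 0.45,"linear": [0,0,-0.65],"yaw": 0},{"fingers": 0.45,"linear": [0,0,-0.65],"yaw": 0},{"fingers": 0.45,"linear": [-0.605,-0.17,0],"yaw": 0},{"fingers": 0.45,"linear": [-0.605,-0.17,0],"yaw": 0},{"fingers": 0.45,"linear": [-0.605,-0.17,0],"yaw": 0},{"fingers": 0.45,"linear": [-0.605,-0.17,0],"yaw": 0},{"fingers": 0.45,"linear": [0,0,0],"yaw": 0},{"fingers": 0.45,"linear": [0,0,0],"yaw": 0}]'

```text
clock: 10.4
tool_pos: [391.3, 196.4, 101.1]
tool_rot: [-180.0, -0.1, 1.8]
ft_force: [0.5, -0.3, 0.5]
finger_gap: 0.453
grip_force: 0.0
```

Run:
```python
from h import *
s=r.state();print(s["tool_pos"],s["tool_rot"],s["ft_force"],s["finger_gap"]);p,im=shot("wrist","w5")
```

```text
[391.30778523 196.37354841 101.09462916] [-1.79966934e+02 -5.61289741e-02  1.82258512e+00] [ 0.54470045 -0.33339931  0.46877033] 0.4528926181916423
```

View pics/w5.png

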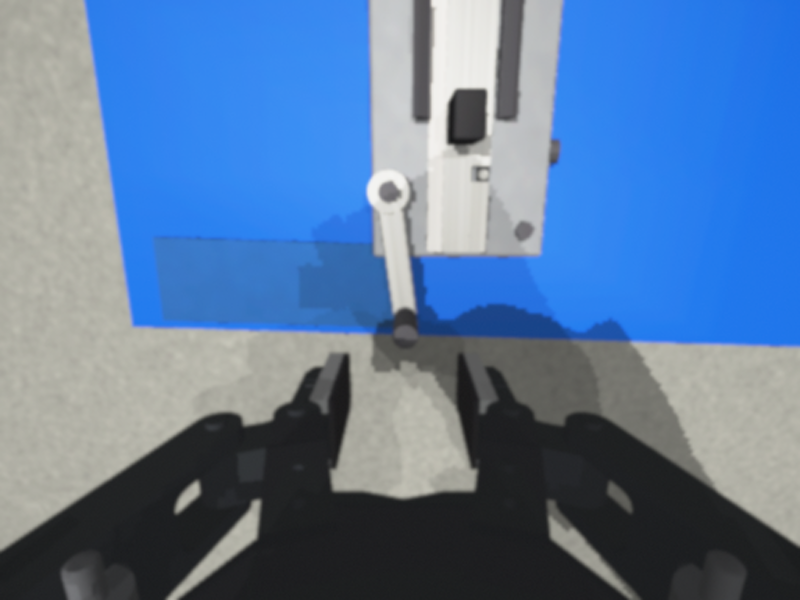

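The blade lies in the channel with the pin showing in the notch at (483,174). The post top, at (404,334), sits centrally between the fingers.

Call:
servo_tool --targets '[{"fingers": 0.45,"linear": [0,0,0.6],"yaw": 0},{"fingers": 0.45,"linear": [0,0,0.5],"yaw": 0},{"fingers": 0.45,"linear": [0,0,0.275],"yaw": 0},{"fingers": 0.45,"linear": [0,0,0],"yaw": 0},{"fingers": 0,"linear": [0,0,0],"yaw": 0},{"fingers": 0,"linear": [0,0,0],"yaw": 0},{"fingers": 0,"linear": [0,0,0],"yaw": 0},{"fingers": 0,"linear": [0,0,0],"yaw": 0},{"fingers": 0,"linear": [0,0,0],"yaw": 0}]' --force 20

```text
clock: 11.35
tool_pos: [391.8, 196.1, 45.9]
tool_rot: [-180.0, -0.1, 1.7]
ft_force: [0.8, -1.3, 3.7]
finger_gap: 0.13
grip_force: 21.4
```

Run:
```python
from fit import *
p5,_=load("w5");print("post",plane(p5,404*k-.2,334*k-.2,63),"piv",plane(p5,389*k-.2,191*k-.2,35),plane(p5,389*k-.2,191*k-.2,33))
yaw=np.radians(1.8);piv=np.array([455,206.1]);cur=np.array([391.3,196]);a0=np.arctan2(*(cur-piv)[::-1])
a1=np.radians(181.7+89);N=13
P=[cur]+[piv+64*np.array([np.cos(a),np.sin(a)]) for a in np.linspace(a0,a1,N+1)[1:]]
for d in np.diff(P,axis=0)/40: print([round(d[0]*np.cos(yaw)+d[1]*np.sin(yaw),3),round(d[0]*np.sin(yaw)-d[1]*np.cos(yaw),3)])
print(P[-1],r.state()["finger_gap"])
```

```text
post [393.66 196.28  63.  ] piv [455.45 205.35  35.  ] [455.4  205.41  33.  ]
[np.float64(0.396), np.float64(0.851)]
[np.float64(0.794), np.float64(0.493)]
[np.float64(0.934), np.float64(-0.035)]
[np.float64(0.755), np.float64(-0.551)]
[np.float64(0.318), np.float64(-0.879)]
[np.float64(-0.227), np.float64(-0.907)]
[np.float64(-0.695), np.float64(-0.625)]
[np.float64(-0.926), np.float64(-0.13)]
[np.float64(-0.84), np.float64(0.41)]
[np.float64(-0.468), np.float64(0.81)]
[np.float64(0.065), np.float64(0.933)]
[np.float64(0.575), np.float64(0.737)]
[np.float64(0.889), np.float64(0.29)]
[455.78 142.1 ] 0.12959181188790658
```

Run:
```python
import numpy as np
yaw=np.radians(1.8);piv=np.array([455,206.]);cur=np.array([391.6,196]);a0=np.arctan2(*(cur-piv)[::-1])
P=[cur]+[piv+64*np.array([np.cos(a),np.sin(a)]) for a in np.linspace(a0,np.radians(-89.3),10)[1:]]
print([[round(float(d[0]*np.cos(yaw)+d[1]*np.sin(yaw)),2),round(float(d[0]*np.sin(yaw)-d[1]*np.cos(yaw)),2)] for d in np.diff(P,axis=0)/40],P[-1])
```

```text
[[0.06, 0.25], [0.09, 0.24], [0.13, 0.22], [0.16, 0.2], [0.19, 0.17], [0.21, 0.14], [0.23, 0.1], [0.25, 0.06], [0.25, 0.02]] [455.78188805 142.00477634]
```

Call:
servo_tool --targets '[{"fingers": 0,"linear": [0.06,0.25,0],"yaw": 0},{"fingers": 0,"linear": [0.09,0.24,0],"yaw": 0},{"fingers": 0,"linear": [0.13,0.22,0],"yaw": 0},{"fingers": 0,"linear": [0.16,0.2,0],"yaw": 0},{"fingers": 0,"linear": [0.19,0.17,0],"yaw": 0},{"fingers": 0,"linear": [0.21,0.14,0],"yaw": 0}]'

```text
clock: 11.95
tool_pos: [426.1, 148.4, 45.6]
tool_rot: [-180.0, 0.0, 1.8]
ft_force: [-2.8, 2.2, 4.0]
finger_gap: 0.127
grip_force: 21.6
```

Call:
servo_tool --targets '[{"fingers": 0,"linear": [0.23,0.1,0],"yaw": 0},{"fingers": 0,"linear": [0.25,0.06,0],"yaw": 0},{"fingers": 0,"linear": [0.25,0.02,0],"yaw": 0},{"fingers": 0,"linear": [0,0,0],"yaw": 0},{"fingers": 0,"linear": [0,0,0],"yaw": 0},{"fingers": 0,"linear": [0,0,0],"yaw": 0}]'

```text
clock: 12.55
tool_pos: [456.2, 141.8, 45.5]
tool_rot: [-180.0, -0.1, 1.7]
ft_force: [2.7, -0.1, 2.5]
finger_gap: 0.128
grip_force: 21.7
```

Call:
servo_tool --targets '[{"fingers": 0.35,"linear": [0,0,0],"yaw": 0},{"fingers": 0.35,"linear": [0,0,0],"yaw": 0},{"fingers": 0.35,"linear": [0,0,0],"yaw": 0},{"fingers": 0.35,"linear": [0,0,-0.3],"yaw": 0},{"fingers": 0.35,"linear": [0,0,-0.6],"yaw": 0},{"fingers": 0.35,"linear": [0,0,-0.8],"yaw": 0},{"fingers": 0.35,"linear": [0,0,-0.8],"yaw": 0},{"fingers": 0.35,"linear": [-0.8,0,-0.5],"yaw": 0},{"fingers": 0.35,"linear": [0,0,0],"yaw": 0},{"fingers": 0.35,"linear": [0,0,0],"yaw": 0}]'

```text
clock: 13.55
tool_pos: [423.3, 141.0, 165.8]
tool_rot: [-180.0, -0.0, 1.8]
ft_force: [0.4, 0.8, 0.5]
finger_gap: 0.353
grip_force: 0.0
```

Run:
```python
from h import *
s=r.state();print(s["tool_pos"],s["ft_force"],s["finger_gap"]);p,im=shot("wrist","w6")
```

```text
[423.34551092 141.04468824 165.75988446] [0.35866117 0.78270203 0.48964246] 0.35292975913738306
```

View pics/w6.png

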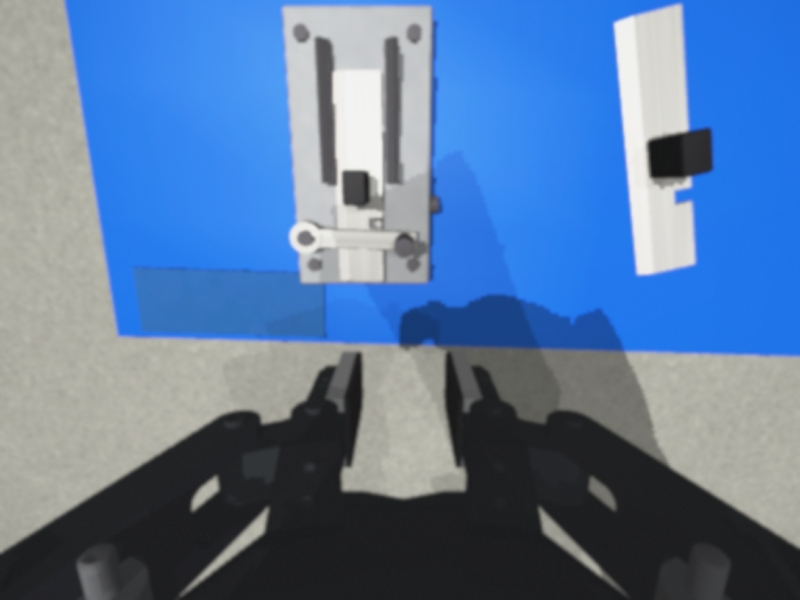

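The latch bar now lies across the blade, from the pivot at (305,237) to the post top at (404,245). The pin is in the notch at (377,222). I'll check the latch angle.

Run:
```python
from fit import *
p6,_=load("w6");a=plane(p6,305*k-.2,237*k-.2,33)
for u,v,z in((404,245,63),(388,240,33)):
    d=plane(p6,u*k-.2,v*k-.2,z)-a;print(a,d,(np.degrees(np.arctan2(d[1],d[0]))%360-181.7))
```

```text
[455.58 205.81  33.  ] [  1.09 -63.98  30.  ] 89.2803073265527
[455.58 205.81  33.  ] [ -0.28 -53.7    0.  ] 88.00655014495595
```

About 89° (1.55 rad), which is past the 1.4 rad needed, and the arm is clear. Handing in.

```bash
python3 -c "
from bench import r
print(r.sign_off())"
```

```text
the job is handed in; nothing more can be done
None
```

The blade is fully home in the channel with its notch over the pin, the latch is swung across to about 89°, and the arm is clear; I handed the job in at about 13.6 s and got no verdict back.

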